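# Centre the egg cup on its stand

### The arm

A 7-joint arm with a two-finger parallel gripper is mounted at the origin on the work surface. World frame = base frame: x ahead of the robot, y to its left, z up, the work surface at z = 0. Lengths are in mm, angles in rad, forces in N, time in s.
With the tool pointing down it reaches from about 400 to 900 mm from the base axis. Payload 5.6 kg.
Tool frame: the origin (TCP) lies midway between the tips of the shut fingers; the grasp point (between the pads) lies 19 mm behind it; x points along the fingers, y is the direction in which the jaws open and shut, and the axes are right-handed (so a half turn about x gives the same grasp; the last joint's range is limited). The gripper opens to 92 mm and grips with 3 to 60 N. Pads are 20 mm wide; open, the fingers measure 128 mm over their backs; the gripper's body (75 mm by 189 mm) begins 69 mm behind the grasp point.
Start: joints at [-1.249, 0.468, -0.012, 1.603, 0.006, 1.071, -0.056], TCP at [231.936, 607.219, 214.592] pointing down, gripper open.
Joint ranges: [-2.53, 2.53], [-0.31, 2.02], [-1.57, 1.55], [0.28, 2.44], [-1.29, 4.43], [0.15, 1.84], [-2.92, 2.92]. Speed limits (rad/s): [2.57, 2.57, 3.14, 3.14, 3.14, 3.14, 3.14].

### API

Orientations are given as a rotation vector (axis times angle).
In Python, from cell import robot, grip, kin, viewer gives the robot as it stands. Calls block until the motion is done:
- robot.movep(position, orientation): joint-space move of the TCP to a pose.
- robot.servo_line(position, feed=150, rotation=None): straight line of the TCP; rotation=None keeps the orientation; feed is the mean speed in mm/s.
- robot.goto_joints(angles): joint-space move.
- grip(opening, newtons=None): opening from 0.0 (shut) to 1.0 (fully open); newtons is the grip in N (None keeps the last); returns when the fingers have stopped.
- robot.hold(seconds).
- kin.ik(position, orientation): joint angles nearest the present ones, or None.
- robot.observe(): the state.
- viewer.read_camera(name): name is "scene" or "top"; returns the picture (420x560x3 uint8, red, green, blue); there is no depth.
- viewer.camera_info(name): a dict with "camera_matrix" (3x3 intrinsics, pixels), "R" (3x3) and "t" (3): a world point X has camera coordinates R X + t. Camera axes: x right, y down, z forward; pixel columns grow to the right and rows downward; lengths in mm; the calibration is good to about 2 mm. A picture is of the moment at which its call begins. camera_info takes no time and is no camera call.
A pose or a line that the arm cannot do raises robot.IKError and nothing moves.
- robot.job_done(): hands the job in, once; it reports no verdict.
Trained networks look in the newest picture that a camera, given by its name, has taken for a name from the list of things; names that differ only in an ending like _2 or _b are one class to them, and where a whole thing is asked for, a point or a joint stands for the part that bears it (a point fixed in the world has none). Each returns a list of dicts, best first, with "confidence" (0 to 1); they miss things now and then, are a little off and sometimes report something else, mostly with a low value. They report only what shows in the picture. A call takes as long as a camera call.
- viewer.silhouettes(name, camera): "mask" (420x560 bool, what is visible of it).
- viewer.pinpoint(name, camera): "at" ([x, y, z] in mm, in the coordinates of the camera as it stood for that picture, good to about 4 mm: a listed point, or the origin of a listed thing).
The state is a dict: "t": time; "joints": joint angles; "joint_velocities": joint speeds; "joint_torque": joint torques, N m; "tcp_pos": TCP position; "tcp_rot": TCP orientation; "contact_force": force on the tool from outside, world axes, zero at the start; "wrist_torque": the same for the moment, N m; "grip_width": opening from 0.0 (shut) to 1.0 (fully open).
Only numpy, scipy, OpenCV 4.12 (cv2) and the standard library are available. Lean on these libraries where they do the work, as an engineer would, in place of code of your own. Each camera call takes 0.05 s, during which the arm holds its last target. There are 200 camera calls.

### The job

The blue egg cup, with a boiled egg standing loose in it, is off to one side of its round wooden stand. Nudge the wobbly cup itself, not the egg, gently with the fingertips until it stands upright in the middle of the stand with the egg still sitting in it, then move the hand away. Do not pinch or lift the cup or the egg, do not shift the stand, and leave the empty white egg cup and everything else on the counter alone.

Things in the scene. Friction and masses are not known exactly. Their poses are not given: they have to be found in the camera images.
- cup_blue: Blue low egg cup, loose, 60 to 130 g, upright on the stand. Origin: centre of its underside; z up its axis. Stands on a narrow ring, 32 mm across, 3 mm high, so it wobbles and can tip if pushed high up; over it a disc 50 mm across, from 3 to 11 mm up (the widest part, the place to push); then a waist and a bowl 42 mm across, rim 30 mm up. 66 mm with the egg. Slides under 0.5 to 1.5 N.
- egg_blue_mid (a point): Centre of the brown boiled egg (39 mm across, 50 mm tall, 50 g) that stands loose, blunt end down, in the blue cup; this z axis runs along the egg. Normally on the cup's axis, 41 mm above the cup's underside; the egg rocks and can fall out if it is hit or the cup is jerked or tipped.
- stand_blue_top (a point): Centre of the flat top face of the round pale wooden stand under the blue egg cup: 110 mm across, its top 30 mm above the counter, loose but heavy (0.9 kg). A terracotta-coloured disc 56 mm across, level with the wood, marks the middle of the top. The cup must be centred on this point.
- stand_white: The second, identical stand, already in order. Origin at the centre of its underside. Leave alone.
- cup_white: White egg cup of the same shape, empty, already centred on the second stand. Origin at the centre of its underside. Leave alone.
- salt: White salt shaker, 42 mm across, 74 mm tall; origin at the centre of its underside. Leave alone.
- pepper: Dark wooden pepper shaker, 42 mm across, 74 mm tall; origin at the centre of its underside. Leave alone.
- jam: Amber jam jar with red lid, 62 mm across, 85 mm tall; origin at the centre of its underside. Leave alone.
- mug: Terracotta-coloured mug, 80 mm across, 88 mm tall, handle to its own +y; origin at the centre of its underside. Leave alone.
- butter: Butter dish: blue plate 110 x 170 mm with a white cover and a blue knob, 73 mm tall; origin at the centre of its underside. Leave alone.
- spoon: Steel spoon 150 mm long lying flat on the counter along its own x, handle to -x. Leave alone.

How it is judged (in metres and radians):
On the way:
1. the blue egg cup comes to stand in the middle of its stand (horizontal distance between cup_blue and stand_blue_top below 0.008 m and angle between cup_blue's own z axis and vertical below 0.1 rad), for 0.2 s.
At the end, for the whole second after the job is handed in: The blue egg cup stands upright (within 0.1 rad) and at rest on its stand, its axis within 8 mm of the stand's centre, with the egg still in its bowl: the egg's centre within 12 mm of the cup's axis, at least 35 mm above the cup's underside, and its length within 0.45 rad of upright (all of step 1 and z of cup_blue in the frame of stand_blue_top between -0.004 and 0.004 m and angle between egg_blue_mid's own z axis and vertical below 0.45 rad and z of egg_blue_mid in the frame of cup_blue above 0.035 m and horizontal distance between egg_blue_mid and cup_blue below 0.012 m and linear speed of cup_blue below 0.02 m/s); the robot touches nothing.
It fails at once if the blue egg cup or its egg is lifted (more than 8 mm) (z of cup_blue in the frame of stand_blue_top above 0.008 m or z of egg_blue_mid in the frame of stand_blue_top above 0.052 m).
It fails at once if the blue egg cup is tipped more than 0.35 rad or knocked off the stand, or its egg falls out ((angle between cup_blue's own z axis and vertical above 0.35 rad or z of cup_blue in the frame of stand_blue_top below -0.008 m) or distance between egg_blue_mid and cup_blue above 0.06 m).
It fails at once if the blue egg cup is pinched or struck (more than 15 N from the fingers), the egg is pushed (more than 2 N from the fingers), or the cup is knocked along faster than 0.3 m/s ((contact force between the fingers and cup_blue above 15 N or contact force between the fingers and egg_blue above 2 N) or linear speed of cup_blue above 0.3 m/s).
It fails at once if the blue cup's stand is shifted more than 12 mm (distance of stand_blue_top from where it was at the start of the episode above 0.012 m).
It fails at once if something to be left alone is disturbed: the white egg cup or its stand moved more than 10 mm, or another thing more than 20 mm (distance of any of salt, pepper, jam, mug, butter, spoon from where it was at the start of the episode above 0.02 m or distance of any of cup_white, stand_white from where it was at the start of the episode above 0.01 m).
It also fails if it takes over 48 s, if anything falls off the work surface, if the arm or the gripper's body presses on something with over 40 N, if the wrist force passes 120 N, or if a joint passes its speed limit or range.

## Working session

There is one attempt and no reset: what is moved stays moved. The work goes in short steps, each a Python script; the robot and the scene stay as the last script left them, time stands still between calls to the robot, and variables do not carry over. Pictures are saved under pics/ and viewed, about 8 in all and at most 12, crops included, and the job is handed in when it is done.

```bash
mkdir -p pics; ls; cat > h.py <<'E'
import numpy as np, cv2
from cell import robot, grip, kin, viewer
def info(c):
    i=viewer.camera_info(c); return np.array(i["camera_matrix"]),np.array(i["R"]),np.array(i["t"])
def world(c,p):
    K,R,t=info(c); return R.T@(np.array(p)-t)
def proj(c,X):
    K,R,t=info(c); q=K@(R@np.array(X,float)+t); return q[:2]/q[2]
def ray(c,uv,z):
    K,R,t=info(c); d=R.T@np.linalg.solve(K,[uv[0],uv[1],1]); o=-R.T@t; return o+d*(z-o[2])/d[2]
def find(n,c,k=2):
    return [(round(d["confidence"],2),world(c,d["at"]).round(1).tolist()) for d in viewer.pinpoint(n,c)[:k]]
def save(im,n): cv2.imwrite("pics/"+n,cv2.cvtColor(im,cv2.COLOR_RGB2BGR))
E
python3 - <<'E'
from h import *
a=viewer.read_camera("scene");b=viewer.read_camera("top")
save(a,"s1.png");save(b,"t1.png")
for c in("scene","top"):
    print(c,"cam at",(-info(c)[1].T@info(c)[2]).round())
    for n in["cup_blue","egg_blue_mid","stand_blue_top","cup_white","stand_white","salt","pepper","jam","mug","butter","spoon"]: print(n,find(n,c))
print(robot.observe())
E
```

```text
pics
scene cam at [1293.    6.  971.]
cup_blue [(0.6, [506.8, -140.1, 2.4]), (0.41, [512.2, 148.3, 27.7])]
egg_blue_mid [(0.7, [512.8, 148.4, 75.1])]
stand_blue_top [(0.76, [523.6, 131.1, 31.7]), (0.46, [720.7, 45.3, 0.3])]
cup_white []
stand_white [(0.68, [716.8, 227.0, 1.1]), (0.59, [507.1, -140.0, -0.3])]
salt [(0.91, [714.1, -40.6, 5.7])]
pepper [(0.62, [720.6, 43.2, 3.0])]
jam [(0.6, [717.5, 226.1, -0.8])]
mug [(0.62, [480.2, 394.2, 0.7])]
butter [(0.65, [453.4, -422.6, 3.2]), (0.47, [511.9, 149.8, 29.9])]
spoon [(0.75, [433.3, 10.8, 4.1])]
top cam at [ 425.   12. 1198.]
cup_blue [(0.59, [507.6, 146.9, 35.3])]
egg_blue_mid [(0.49, [514.3, 147.6, 73.3])]
stand_blue_top [(0.62, [529.5, 129.3, 31.8]), (0.57, [714.9, -44.6, 4.6])]
cup_white [(0.5, [509.2, -145.0, 33.4]), (0.4, [722.0, 38.2, 2.0])]
stand_white [(0.9, [507.9, -137.7, 2.3]), (0.48, [511.7, 148.5, 73.5])]
salt [(0.74, [714.1, -44.7, 1.6]), (0.56, [525.6, 129.7, 32.9])]
pepper [(0.51, [511.6, 146.0, 33.8])]
jam [(0.95, [721.0, 221.9, 0.5]), (0.56, [510.7, 147.8, 32.3])]
mug [(0.79, [482.0, 391.9, -0.4])]
butter [(0.6, [453.4, -421.6, 1.1])]
spoon [(0.82, [436.7, 11.8, 1.4])]
{'t': 1.2, 'joints': array([-1.24900252,  0.46753989, -0.01159424,  1.60270961,  0.00597357,
        1.07140398, -0.0562852 ]), 'joint_velocities': array([-0.00091858, -0.00075787, -0.00027416, -0.0010054 ,  0.00199368,
       -0.00043793,  0.00040829]), 'joint_torque': array([-6.93325655e-04, -5.20427012e+01, -1.26715892e-02, -2.44051874e+01,
       -5.66985144e-02,  1.14638775e-02,  2.27209893e-05]), 'tcp_pos': array([231.92785563, 607.21061347, 214.56246136]), 'tcp_rot': array([ 0.28625606,  1.55175679, -0.28630098]), 'contact_force': array([ 0.04691425,  0.14722078, -0.56743673]), 'wrist_torque': array([ 0.01094147,  0.05063022, -0.00962269]), 'grip_width': 1.0005528706500995}
```

View pics/t1.png

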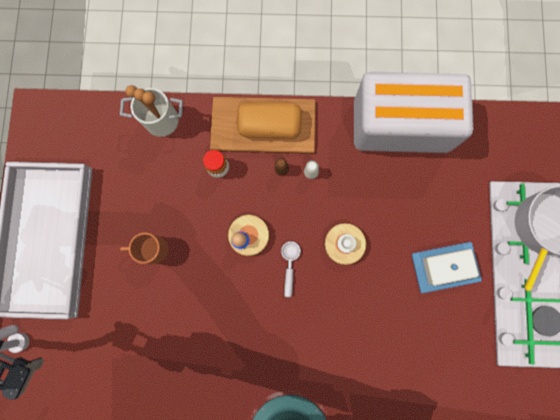

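View pics/s1.png

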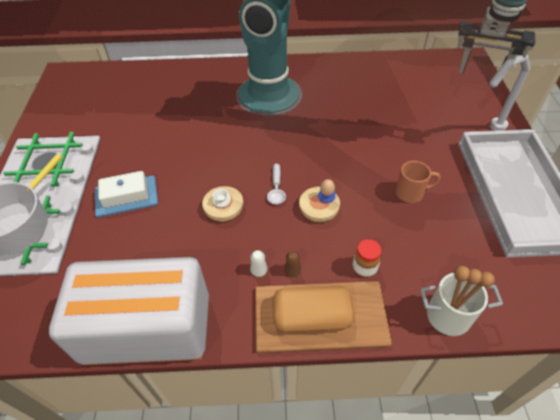

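Top view: the blue stand is at about pixel (248,235), with cup and egg at about (240,240), to the left of and below the terracotta disc. The scene view agrees: stand (320,203), cup (327,195). I'll refine the measurement, then push with both fingertips slightly open, which self-centres the cup.

```bash
cat >> h.py <<'E'
from scipy.optimize import least_squares
A=np.linspace(0,2*np.pi,72,endpoint=False)
def ring(x,y,z,r): return np.c_[x+r*np.cos(A),y+r*np.sin(A),np.full(72,z)]
def cen(poly):
    m=cv2.moments(poly.astype(np.float32)); return np.array([m["m10"],m["m01"]])/m["m00"]
def hullc(c,rings): return cen(cv2.convexHull(np.array([proj(c,X) for X in np.vstack(rings)],np.float32)))
def fitmask(c,name,model,x0,near):
    out=[]
    for d in viewer.silhouettes(name,c):
        m=d["mask"].astype(np.uint8); p=np.argwhere(m)[:,::-1]
        if len(p)<10 or np.linalg.norm(p.mean(0)-proj(c,near))>15: continue
        h=cv2.convexHull(p.astype(np.float32)); g=cen(h)
        s=least_squares(lambda q:hullc(c,model(*q))-g,x0).x
        mod=cv2.contourArea(cv2.convexHull(np.array([proj(c,X) for X in np.vstack(model(*s))],np.float32)))
        out.append((round(d["confidence"],2),s.round(1).tolist(),int(cv2.contourArea(h)),int(mod)))
    return out
stand=lambda x,y:[ring(x,y,0,55),ring(x,y,30,55)]
egg=lambda x,y:[ring(x,y,60,17),ring(x,y,68,19.5),ring(x,y,76,19),ring(x,y,86,14),ring(x,y,94,5)]
cup=lambda x,y:[ring(x,y,33,25),ring(x,y,41,25),ring(x,y,60,21)]
def measure(n=3):
    for c in("scene","top"):
        for k,(nm,) in enumerate([("stand_blue_top",),("cup_blue",),("egg_blue_mid",)]):
            P=[]
            for i in range(n):
                viewer.read_camera(c)
                P+=[p for q,p in find(nm,c,4) if np.linalg.norm(np.array(p)-[520,140,[30,30,71][k]])<35]
            print(c,nm,len(P),np.mean(P,0).round(1) if P else None,np.std(P,0).round(1) if P else None)
        print(" masks stand",fitmask(c,"stand_blue_top",stand,[525,130],[525,130,20]),"egg",fitmask(c,"egg_blue_mid",egg,[512,148],[515,145,71]),"cup",fitmask(c,"cup_blue",cup,[512,148],[515,145,40]))
E
python3 - <<'E'
from h import *
measure()
im=viewer.read_camera("top"); print(robot.observe()["t"])
from scipy.spatial.transform import Rotation as Ro
print(Ro.from_rotvec(robot.observe()["tcp_rot"]).as_matrix().round(2))
d=np.array([14,-18.])/np.hypot(14,18)
for s in(1,-1):
    z=np.array([*(s*d),0]);x=np.array([0,0,-1.]);R=np.c_[x,np.cross(z,x),z]
    for p in([470,195,150],[490,170,36],[510,155,36]):
        print(s,p,kin.ik(p,Ro.from_matrix(R).as_rotvec()))
E
```

```text
scene stand_blue_top 3 [521.9 131.7  31.7] [0.5 0.9 0.6]
scene cup_blue 3 [513.1 149.2  29.6] [0.2 1.  1.7]
scene egg_blue_mid 3 [510.4 148.4  73.1] [2.5 1.  1.1]Traceback (most recent call last):
  File "<stdin>", line 2, in <module>
  File "h.py", line 41, in measure
    print(" masks stand",fitmask(c,"stand_blue_top",stand,[525,130],[525,130,20]),"egg",fitmask(c,"egg_blue_mid",egg,[512,148],[515,145,71]),"cup",fitmask(c,"cup_blue",cup,[512,148],[515,145,40]))
                         ~~~~~~~^^^^^^^^^^^^^^^^^^^^^^^^^^^^^^^^^^^^^^^^^^^^^^^^^
  File "h.py", line 26, in fitmask
    s=least_squares(lambda q:hullc(c,model(*q))-g,x0).x
      ~~~~~~~~~~~~~^^^^^^^^^^^^^^^^^^^^^^^^^^^^^^^^^^
    return func(*args, **kwargs)
    result = trf(vector_fun.fun, vector_fun.jac, x0, f0, J0, lb, ub, ftol, xtol,
                 gtol, max_nfev, x_scale, loss_function, tr_solver,
                 tr_options.copy(), verbose, callback=callback_wrapped)
    return trf_no_bounds(
        fun, jac, x0, f0, J0, ftol, xtol, gtol, max_nfev, x_scale,
        loss_function, tr_solver, tr_options, verbose, call
[... 302 characters left out ...]
          ~~~~~~^^^^^^^^^^^^^^^^^^^^^^^^^^^^^^
  File "h.py", line 26, in <lambda>
    s=least_squares(lambda q:hullc(c,model(*q))-g,x0).x
                             ~~~~~^^^^^^^^^^^^^
  File "h.py", line 19, in hullc
    def hullc(c,rings): return cen(cv2.convexHull(np.array([proj(c,X) for X in np.vstack(rings)],np.float32)))
                                                            ~~~~^^^^^
  File "h.py", line 8, in proj
    K,R,t=info(c); q=K@(R@np.array(X,float)+t); return q[:2]/q[2]
          ~~~~^^^
  File "h.py", line 4, in info
    i=viewer.camera_info(c); return np.array(i["camera_matrix"]),np.array(i["R"]),np.array(i["t"])
ValueError: time passes only in moves, steps and waits
```

```bash
sed -i 's/^def info/import functools\n@functools.lru_cache(None)\ndef info/; s/,x0).x/,x0,diff_step=.01).x/' h.py
python3 - <<'E'
from h import *
print(robot.observe()["t"])
measure()
from scipy.spatial.transform import Rotation as Ro
print(robot.observe()["t"]); print(Ro.from_rotvec(robot.observe()["tcp_rot"]).as_matrix().round(2))
d=np.array([14,-18.])/np.hypot(14,18)
for s in(1,-1):
    z=np.array([*(s*d),0]);x=np.array([0,0,-1.]);R=np.c_[x,np.cross(z,x),z]
    for p in([470,195,150],[490,170,36],[510,155,36]):
        print(s,p,kin.ik(p,Ro.from_matrix(R).as_rotvec()))
E
```

```text
2.15
scene stand_blue_top 3 [524.7 131.8  31.4] [1.4 1.5 0.7]
scene cup_blue 3 [513.  148.5  30.7] [0.4 1.4 1.2]
scene egg_blue_mid 1 [511.3 151.   75.5] [0. 0. 0.]
 masks stand [(0.57, [521.2, 127.3], 1012, 1226)] egg [(0.74, [509.6, 146.7], 146, 170)] cup []
top stand_blue_top 3 [526.1 129.4  30.9] [2.4 1.9 0.6]
top cup_blue 3 [512.5 145.2  33.4] [0.7 1.4 0.2]
top egg_blue_mid 3 [512.6 146.9  71.4] [0.5 1.  0.7]
 masks stand [(0.77, [529.1, 126.3], 1196, 1280)] egg [(0.65, [512.3, 147.6], 147, 172)] cup [(0.43, [508.2, 138.4], 111, 270)]
4.25
[[ 0.    0.36  0.93]
 [ 0.    0.93 -0.36]
 [-1.    0.    0.  ]]
1 [470, 195, 150] [-0.71086455  0.31624047  0.29966261  2.0195491  -0.12554639  0.82297209
  0.32141413]
1 [490, 170, 36] [-0.60697707  0.52149897  0.2576724   2.05469444 -0.22950615  0.59201839
  0.47019823]
1 [510, 155, 36] [-0.57802205  0.54060603  0.27519976  2.02142139 -0.24638031  0.61066299
  0.52374324]
-1 [470, 195, 150] [-1.42996697  0.70273136  1.35462742  2.05583509 -0.80217351  1.0719461
 -2.16049686]
-1 [490, 170, 36] [-1.30419276  1.05777011  1.3343935   2.09280529 -1.20576243  1.13557445
 -1.83579019]
-1 [510, 155, 36] [-1.25108415  1.0744734   1.33382021  2.0586721  -1.20861073  1.1531946
 -1.81082628]
```

```bash
cat >> h.py <<'E'
from scipy.spatial.transform import Rotation as Ro
S=np.array([525.3,130.2]);C=np.array([512.5,147.6])
d=(S-C)/np.linalg.norm(S-C); z_=np.array([*d,0]);x_=np.array([0,0,-1.])
rv=Ro.from_matrix(np.c_[x_,np.cross(z_,x_),z_]).as_rotvec()
T=lambda b,z,p=S:[*(p-d*b),z]
E
python3 - <<'E'
from h import *
grip(0.33)
robot.movep(T(68,130,C),rv); print(robot.observe()["t"])
robot.servo_line(T(68,37,C),feed=80); o=robot.observe(); print(o["t"],o["tcp_pos"],T(68,37,C),o["grip_width"])
robot.servo_line(T(40,37,C),feed=25)
o=robot.observe(); print(o["t"],o["contact_force"])
for c in("top","scene"):
    im=viewer.read_camera(c); u,v=proj(c,[520,140,40]).astype(int)
    save(cv2.resize(im[v-45:v+45,u-60:u+60],None,fx=5,fy=5,interpolation=cv2.INTER_CUBIC),c+"2.png")
a,b=[cv2.imread(f"pics/{c}2.png") for c in("top","scene")]
cv2.imwrite("pics/both2.png",cv2.resize(np.vstack([a,b]),(400,600)))
E
```

```text
6.9917
8.3 [472.6141303  202.56649265  37.48388576] [np.float64(472.205430971597), np.float64(202.3754297729855), 37] 0.32795126691225995
9.5667 [-0.09044633  0.38839111  0.66430943]
```

View pics/both2.png

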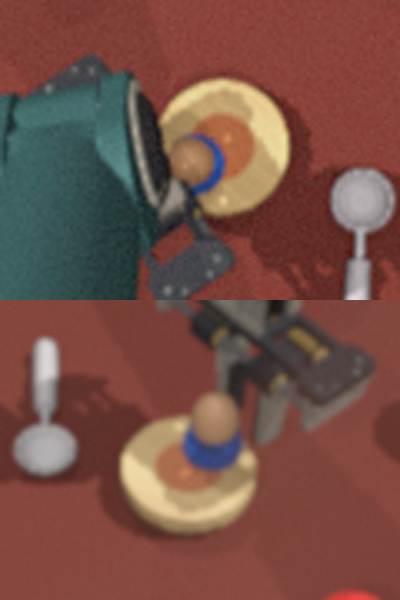

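Top crop: the gripper is behind the cup at (190,165), and the terracotta disc shows at (222,145). Scene crop: the two fingertips straddle the cup's back side, not touching the egg. I'll push now and stop slightly short.

```bash
cat >> h.py <<'E'
def look(n,ns=("scene",)):
    L=[]
    for c in("top","scene"):
        im=viewer.read_camera(c); u,v=proj(c,[525,130,40]).round().astype(int)
        L.append(cv2.resize(im[v-30:v+30,u-40:u+40],None,fx=5,fy=5,interpolation=cv2.INTER_CUBIC))
    save(np.vstack(L),n)
E
python3 - <<'E'
from h import *
# finger contact expected with TCP 30 behind the cup
for b in (48,43,38,34.5):
    robot.servo_line(T(b,37),feed=14); o=robot.observe(); print(b,round(o["t"],2),o["contact_force"].round(2),((S-o["tcp_pos"][:2])@d).round(1))
measure(2); look("b3.png"); print(robot.observe()["t"])
E
```

```text
48 10.79 [0.24 0.99 0.11] 48.1
43 11.3 [0.04 0.31 0.25] 42.7
38 11.81 [-0.19  0.   -0.63] 37.8
34.5 12.21 [ 0.28  0.22 -0.94] 34.3
scene stand_blue_top 2 [524.6 132.3  32.4] [0.6 1.8 0.3]
scene cup_blue 1 [525.5 135.4  32.7] [0. 0. 0.]
scene egg_blue_mid 2 [522.8 132.8  73.2] [1.1 1.9 0.8]
 masks stand [(0.82, [520.5, 128.6], 1052, 1225)] egg [(0.73, [518.9, 133.7], 157, 172)] cup [(0.56, [531.3, 132.2], 161, 289)]
top stand_blue_top 1 [526.6 131.6  30.2] [0. 0. 0.]
top cup_blue 2 [524.6 132.2  32.1] [0.1 0.2 0.4]
top egg_blue_mid 1 [523.7 132.7  71.3] [0. 0. 0.]
 masks stand [(0.93, [531.2, 111.6], 796, 1276)] egg [(0.42, [526.5, 125.7], 71, 171)] cup []
13.8083
```

View pics/b3.png

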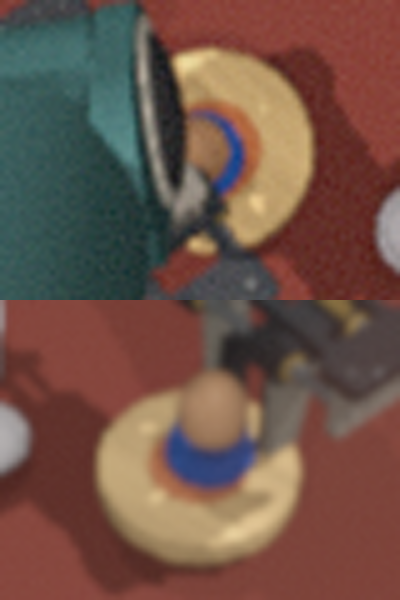

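The cup is upright on the terracotta disc with the egg in it, about 2–3 mm short. I'll push 2 mm more, then withdraw and check unobstructed.

```bash
python3 - <<'E'
from h import *
robot.servo_line(T(32.5,37),feed=8); robot.hold(.2)
robot.servo_line(T(90,37),feed=40)
robot.servo_line(T(110,130),feed=120)
robot.servo_line(T(230,160),feed=150)
measure(3); look("b4.png"); print(robot.observe()["t"])
E
```

```text
scene stand_blue_top 3 [521.8 131.7  30.8] [1.7 0.8 1.4]
scene cup_blue 3 [524.7 133.8  29.3] [1.  1.  0.6]
scene egg_blue_mid 3 [524.4 132.   74.9] [1.8 1.  1.4]
 masks stand [(0.89, [520.8, 127.8], 1031, 1225)] egg [(0.5, [522.4, 132.9], 143, 172)] cup [(0.68, [532.9, 133.0], 161, 289)]
top stand_blue_top 3 [526.6 129.1  30.9] [0.4 1.1 0.5]
top cup_blue 3 [523.9 129.6  34.1] [3.  0.8 0.9]
top egg_blue_mid 3 [524.3 131.2  72.3] [0.8 1.8 1.3]
 masks stand [(0.68, [528.6, 127.1], 1203, 1280)] egg [(0.53, [525.1, 131.2], 165, 171)] cup []
20.1083
```

View pics/b4.png

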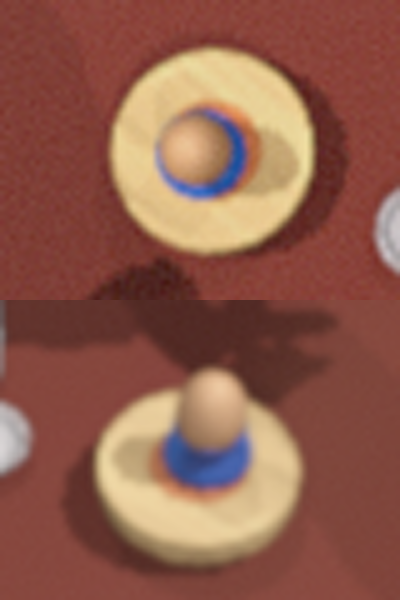

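Both crops show the cup upright with the egg in it, but the terracotta crescent suggests it is about 3–4 mm too far to +y (top: cup centre about (201,154) against disc (210,153)). I'll quantify this with a model overlay.

```bash
python3 - <<'E'
from h import *
ims=[]
for c in("top","scene"):
    im=viewer.read_camera(c); u,v=proj(c,[525,130,40]).round().astype(int)
    k=10; o=np.array([u-26,v-30]); cr=cv2.resize(im[o[1]:o[1]+52,o[0]:o[0]+52],None,fx=k,fy=k,interpolation=cv2.INTER_CUBIC)[:, :400] if 0 else cv2.resize(im[o[1]:o[1]+52,o[0]:o[0]+52],(390,390),interpolation=cv2.INTER_CUBIC)
    ks=390/52
    hsv=cv2.cvtColor(im,cv2.COLOR_RGB2HSV)
    sub=np.zeros(im.shape[:2],bool); sub[o[1]:o[1]+52,o[0]:o[0]+52]=1
    blue=(im[...,2].astype(int)>im[...,0]+30)&sub
    y,x=np.nonzero(blue); print(c,"blue extents",x.min(),x.max(),y.min(),y.max())
    # wood+everything non-counter: fit stand by hull of bright wood
    wood=(hsv[...,0]>12)&(hsv[...,0]<35)&(hsv[...,2]>110)&sub
    p=np.argwhere(wood)[:,::-1]
    g=cen(cv2.convexHull(p.astype(np.float32)))
    mod=(lambda x,y:[ring(x,y,30,55)]) if c=="top" else stand
    s=least_squares(lambda q:hullc(c,stand(*q))-g,[525,130],diff_step=.01).x
    print("stand from wood",s.round(1), cv2.contourArea(cv2.convexHull(p.astype(np.float32))))
    def fits(q):
        P=cv2.convexHull(np.array([proj(c,X) for X in np.vstack([ring(*q,33,25),ring(*q,41,25)])],np.float32)).reshape(-1,2)
        P2=np.array([proj(c,X) for X in ring(*q,60,21)]); H=np.vstack([P,P2]); return [H[:,0].min()-(x.min()-.5),H[:,0].max()-(x.max()+.5),H[:,1].max()-(y.max()+.5)]
    r=least_squares(fits,s,diff_step=.001); print("cup from blue",r.x.round(1),"res px",r.fun.round(2),"offset",(r.x-s).round(1))
    for q,col,rr,zz in((s,(255,0,255),55,30),(s,(0,255,0),28,30),(r.x,(0,255,255),25,37)):
        P=((np.array([proj(c,X) for X in ring(*q,zz,rr)])-o+.5)*ks).astype(np.int32); cv2.polylines(cr,[P],True,col,1)
    ims.append(cr)
save(np.hstack(ims),"b5.png")
E
```

```text
top blue extents 229 267 216 253
stand from wood [527.8 127.1] 1312.5
cup from blue [500.2 124.7] res px [ 10.16 -10.23   0.07] offset [-27.6  -2.4]
scene blue extents 301 337 185 216
stand from wood [515.7 129.4] 1163.0
cup from blue [554.6 124. ] res px [ 9.16 -9.09  0.3 ] offset [38.9 -5.5]
```

View pics/b5.png

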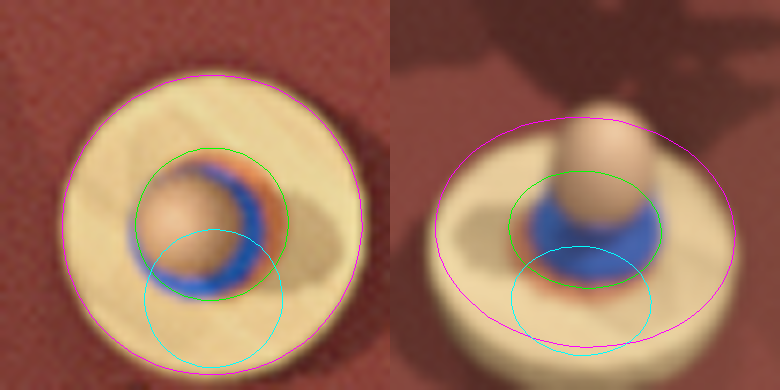

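```bash
cat > m.py <<'E'
from h import *
def hull2(c,q,spec): return cv2.convexHull(np.array([proj(c,X) for X in np.vstack([ring(*q,zz,rr) for zz,rr in spec])],np.float32)).reshape(-1,2)
def fine(n):
    ims=[]
    for c in("top","scene"):
        im=viewer.read_camera(c); u,v=proj(c,[525,130,40]).round().astype(int); o=np.array([u-26,v-30]); k=7.5
        w=im[o[1]:o[1]+52,o[0]:o[0]+52]; cr=cv2.resize(w,(390,390),interpolation=cv2.INTER_CUBIC)
        f=cr.astype(int); r,g,b=f[...,0],f[...,1],f[...,2]
        uv=lambda q,spec:(hull2(c,q,spec)-o+.5)*k
        def ext(m):
            nn,l,st,_=cv2.connectedComponentsWithStats(m.astype(np.uint8)); i=1+st[1:,4].argmax(); m[:]=l==i; x,y,ww,h,_=st[i]; return x,x+ww,y,y+h
        wood=(g>125)&(r>b+25); bw=ext(wood)
        blue=(b>r+8); bb=ext(blue)
        mb=lambda P:np.array([P[:,0].min(),P[:,0].max(),P[:,1].min(),P[:,1].max()])
        ss=[(0,55),(30,55)] if c=="scene" else [(30,55)]
        fs=lambda q:(mb(uv(q,ss))-bw)[[0,1,2] if c=="top" else [0,1]]
        s=least_squares(lambda q:np.r_[fs(q),0 if c=="top" else .0],[525,130],diff_step=.002).x if c=="top" else None
        if c=="scene": # width from wood, depth: front edge of top is blurred; keep only y
            s=least_squares(lambda y:fs([S[0],y[0]]),[130],diff_step=.002).x; s=np.array([S[0],s[0]])
        cs=[(33,25),(41,25)]
        fc=lambda q:(mb(uv(q,cs+[(60,21)]))-bb)[[0,1,3]]
        q=least_squares(fc,s,diff_step=.002); print(c,"stand",s.round(1),"cup",q.x.round(1),"res",(q.fun/k).round(2),"off",(q.x-s).round(1),"wood",bw,"blue",bb)
        for P,col in((uv(s,[(30,55)]),(255,0,255)),(uv(s,[(30,28)]),(0,255,0)),(uv(q.x,[(37,25)]),(0,255,255)),(uv(q.x,[(60,21)]),(255,255,0))): cv2.polylines(cr,[P.astype(np.int32)],True,col,1)
        ims.append(cr)
    save(np.hstack(ims),n)
if __name__=="__main__":
    import sys; fine(sys.argv[1])
E
python3 m.py b6.png
```

```text
top stand [529.1 126.7] cup [525.  131.4] res [-0.48  0.49 -0.  ] off [-4.   4.7] wood (np.int32(61), np.int32(366), np.int32(72), np.int32(381)) blue (np.int32(132), np.int32(264), np.int32(167), np.int32(299))
scene stand [525.3 128.1] cup [517.9 132.8] res [-0.54  0.53 -0.02] off [-7.4  4.7] wood (np.int32(39), np.int32(348), np.int32(107), np.int32(386)) blue (np.int32(141), np.int32(271), np.int32(196), np.int32(281))
```

View pics/b6.png

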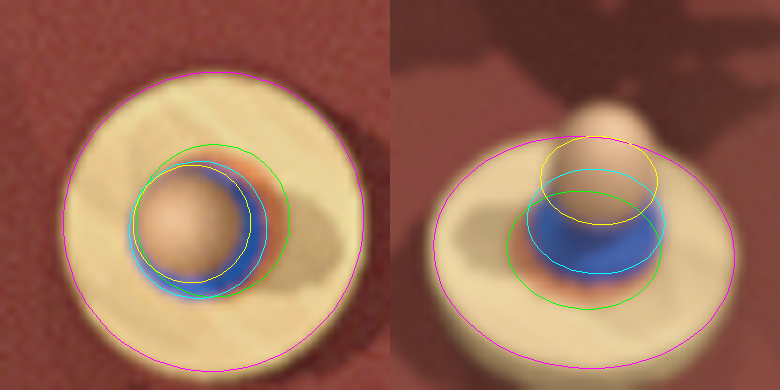

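Both cameras agree: the cup is about (-3, +4.7) mm off the stand centre. That lies along the same push line, so about 5 mm more in the same direction.

```bash
python3 - <<'E'
from m import *
robot.servo_line(T(100,130),feed=150)
robot.servo_line(T(80,37),feed=100)
robot.servo_line(T(38,37),feed=40)
robot.servo_line(T(27.3,37),feed=10); robot.hold(.2)
print(robot.observe()["tcp_pos"],T(27.3,37))
robot.servo_line(T(45,37),feed=25)
robot.servo_line(T(90,37),feed=60)
robot.servo_line(T(110,130),feed=120)
robot.servo_line(T(230,160),feed=150)
fine("b7.png"); measure(1); print(robot.observe()["t"])
E
```

```text
[509.11529048 152.1785317   36.99302483] [np.float64(509.12291566947937), np.float64(152.19072401180154), 37]
top stand [529.1 126.8] cup [528.4 127.2] res [-0.47  0.48 -0.  ] off [-0.6  0.3] wood (np.int32(61), np.int32(365), np.int32(72), np.int32(380)) blue (np.int32(144), np.int32(276), np.int32(162), np.int32(290))
scene stand [525.3 128.3] cup [521.8 128.7] res [-0.55  0.55 -0.02] off [-3.5  0.4] wood (np.int32(40), np.int32(348), np.int32(113), np.int32(387)) blue (np.int32(131), np.int32(261), np.int32(202), np.int32(290))
scene stand_blue_top 2 [524.7 131.8  29.6] [3.  0.1 0.8]
scene cup_blue 1 [526.3 127.9  31. ] [0. 0. 0.]
scene egg_blue_mid 1 [528.5 129.   73.6] [0. 0. 0.]
 masks stand [(0.59, [521.6, 128.2], 977, 1226)] egg [(0.49, [525.2, 129.2], 151, 173)] cup [(0.75, [500.3, 132.4], 155, 279), (0.62, [533.3, 128.5], 169, 289)]
top stand_blue_top 1 [526.9 128.9  30.5] [0. 0. 0.]
top cup_blue 1 [525.1 124.9  31. ] [0. 0. 0.]
top egg_blue_mid 1 [528.2 125.2  71.7] [0. 0. 0.]
 masks stand [(0.85, [529.4, 127.1], 1191, 1280)] egg [(0.58, [527.8, 128.2], 153, 171)] cup [(0.66, [518.9, 116.1], 76, 269)]
29.7417
```

View pics/b7.png

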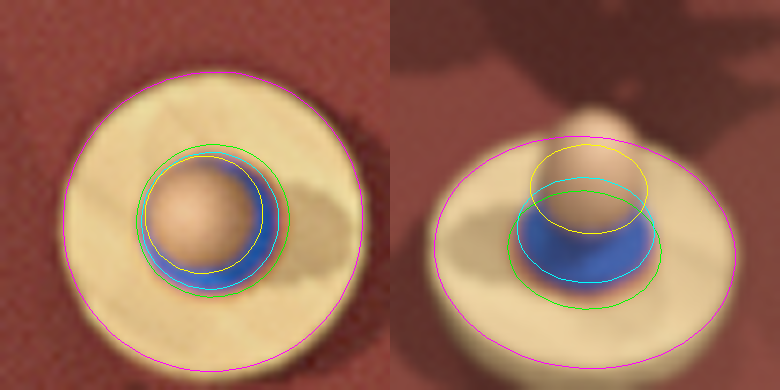

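The cup now covers the terracotta disc evenly in both views, with an even thin rim around it. The top fit gives an offset of (-0.6, 0.3) mm, the egg is upright, and the hand is clear. I'm handing the job in.

```bash
python3 -c "
from h import *
robot.job_done()"
```

```text
the job is handed in; nothing more can be done
```

I centred the blue egg cup on its stand with the egg still in it, then moved the hand clear and handed the job in at about 30 s of the 48 s allowed. There was no verdict from the interface.

- **Pushing:** I set the fingertips about 30 mm apart and pushed only on the cup's wide lower disc, at 8–14 mm/s, along one line. After the first push I backed the hand off. The cup was still about 5.5 mm short, so I pushed about 5 mm more along the same line.
- **Position check:** the top camera put the cup about 0.7 mm from the stand's centre (-0.6, +0.3 mm). The scene camera agreed sideways (+0.4 mm). It gave -3.5 mm in depth, but I had not fitted the stand's depth in that view, so I did not rely on that figure.
- **Disagreements:** the pinpoint network was noisier, about 2–4 mm, and some of its silhouette fits of the cup were clearly wrong. All of its cup and stand-centre estimates were still within the 8 mm limit.
- **Egg and stand:** the pictures showed the egg upright in the bowl. The stand had not moved by more than 0.2 mm between the last two checks.
- **Not checked:** I did not measure the other items again after the pushes, but the hand stayed well away from them.

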